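Put the tall gauge block back under its dust cover

TASK

Put the loose tall gauge block away in its rack: slide the rack's clear cover all the way open, stand the block upright in the one empty slot (the one with the green bottom) so that it is fully down, let go of it, then slide the cover fully shut again. Leave the two blocks already in the rack, the two low gauge blocks and the eraser where they are.

Things in the scene. Friction and masses are not known exactly. Their poses are not given: they have to be found in the camera images.
- rack: Fixed wooden rack, 80 (x) x 330 (y) x 20 mm high. Origin: underside, below the middle slot; wood spans its y -85 to +245 mm. Three slots at y -45, 0, +45 mm, x 0: each 12 (x) x 36 (y) mm, 3 mm chamfer, floor at z 9 mm; two hold blocks, the empty one has a green pad. End stops 62 mm wide, 3 mm thick, to z 43 mm, at y -83 and +243. Yaw within 0.25 rad of square to the robot
- cover (a joint): Travel (m) of the clear dust cover along the rack's +y (robot's left): 0 shut over the slots, 0.155 fully open; starts 0 to 0.02. About 1 N friction, stays where left. Clear tunnel with open ends, 62 (x) x 160 (y) mm, top 44 mm above the desk; shut, it spans rack y -80 to +80 mm. It clears a fully seated block by 6 mm above
- cover_grip (a point): Centre of the top face of the blue grip bar on the cover, 63 mm above the desk. Bar: 12 mm thick along the rack's y (pinch across this), 40 mm long along x, standing 19 mm above the cover's top. Moves with the cover: rack x 0, y -55 mm when shut, +100 mm when open. Axes as the rack's
- green_pad: Thin green pad, 9 x 30 x 1 mm, on the floor of the empty slot (which of the three slots differs). Origin at the centre of its underside, 9 mm above the desk; axes as the rack's
- slot_floor (a point): Centre of the top face of the green pad, 10 mm above the desk: where the underside of the block must come to stand. Axes as the rack's
- tall_block: Loose steel gauge block to put away, standing on the desk right of the rack: 9 mm thick (x), 30 long (y), 25 high (z), 50 to 105 g. Origin: centre of its underside. In the slot its long side lies along the rack's y, either way round; fully down, 15 mm stands out above the wood. Pinch it across the 9 mm by its top 13 mm so the fingers stay clear of the wood
- racked_a: Gauge block, the same as the loose one, standing in one of the other slots. Origin at the centre of its underside. To be left there
- racked_b: Gauge block, the same as the loose one, standing in the last slot. Origin at the centre of its underside. To be left there
- low_block_a: Low steel gauge block 10 x 30 x 10 mm on the desk, a bystander. Origin at the centre of its underside
- low_block_b: Low steel gauge block 9 x 30 x 8 mm on the desk, a bystander. Origin at the centre of its underside
- rubber: Blue and white eraser 20 x 46 x 12 mm on the desk, a bystander. Origin at the centre of its underside

How it is judged:
By the outcome, as a careful person would: the job done as asked, in the order asked, and still so for the second after the job is handed in, with the robot touching nothing.
It also fails if it takes over 61 s, if anything falls off the work surface, if the arm or the gripper's body presses on something with over 40 N, if the wrist force passes 120 N, or if a joint passes its speed limit or range.

ROBOT

A 6-joint arm with a two-finger parallel gripper is mounted at the origin on a cart in front of the work surface, level with it; the furniture and walls round the work are solid. World frame = base frame: x ahead of the robot, y to its left, z up, the work surface at z = 0. Lengths are in m, angles in rad, forces in N, time in s.
With the tool pointing down it reaches from about 0.3 to 0.875 m from the base axis. Payload 6.4 kg.
Tool frame: the origin (TCP) lies on the centre line of the jaws, within the pads' length; the fingertips stand 17 mm ahead of it and the grasp point (between the pads) lies 2 mm behind it; z points along the fingers, x is the direction in which the jaws open and shut, and the axes are right-handed (so a half turn about z gives the same grasp; the last joint's range is limited). The gripper opens to 85 mm and grips with 20 to 120 N. Pads are 22 mm wide; open, the fingers measure 114 mm over their backs; the gripper's body (76 mm by 85 mm) begins 54 mm behind the grasp point. The pads swing forward as they close: fully open they stand 13 mm farther back than shut.
Start: joints at [0.97, 0.181, 1.607, -0, 1.354, -0.206], TCP at [0.221, 0.531, 0.248] pointing down, gripper open.
Joint ranges: [-2.99, 2.99], [-0.89, 2.07], [0.3, 2.58], [-1.14, 4.28], [0, 2.63], [-3.12, 3.12]. Speed limits (rad/s): [2.57, 2.57, 3.01, 3.14, 3.14, 3.14].

INTERFACE

Orientations are given as a unit quaternion [w, x, y, z].
In Python, from bench import ctrl gives the robot as it stands.
- The arm moves only by the tool servo_tool, never from a script. Its argument "increments" is text: rows parted by semicolons, each of 5 numbers parted by spaces: the shift along the tool's x, y, z in cm, then the turn about the tool's z in rad, then the opening, from 0 (shut) to 1 (fully open). In form: dx dy dz yaw gripper; .... A call has 1 to 10 rows; each row shifts and turns the commanded pose from where the row before left it, along the tool's axes as they then stand; what a row does not reach is not made up. A row lasts 1/8 s, in which the tool goes at most 62.5 mm and 10.7 degrees, less where a joint would pass 70% of its speed; a pose out of reach is approached as far as the arm can. A call is refused whole if a number of a shift passes 6.25 or a number of a turn 0.188, either way. A call with a gripper value outside its range is refused whole. The fingers move at their own pace and stop on an object; the grip force is fixed at half the most. Time passes only in rows, so rows that do not move let the fingers close. It gives the time, the measured TCP pose, the force and the opening at its end, in the units of the state.
- ctrl.get_obs(): the state, without advancing time (a new reading comes with each control period).
- ctrl.camera(name): name is "side" or "top"; returns (picture, depth): 480x640x3 uint8, red, green, blue; 480x640 float32, m along the optical axis (not along the pixel's ray), 0 where there is no reading.
- ctrl.camera_params(name): a dict with "mtx" (3x3 intrinsics, pixels), "position" and "attitude" of the camera in the world. Camera axes: x right, y down, z forward; pixel columns grow to the right and rows downward; lengths in m; the calibration is good to about 2 mm. A picture is of the moment at which its call begins. camera_params takes no time and is no camera call.
- ctrl.hand_in(): hands the job in, once; it reports no verdict.
The state is a dict: "time_s": time; "q": joint angles; "dq": joint speeds; "joint_efforts": joint torques, N m; "eef_pos": TCP position; "eef_rot": TCP orientation; "wrist_force": force on the tool from outside, world axes, zero at the start; "torque": the same for the moment, N m; "opening": opening from 0.0 (shut) to 1.0 (fully open).
Only numpy, scipy, OpenCV 4.12 (cv2) and the standard library are available. Lean on these libraries where they do the work, as an engineer would, in place of code of your own. Each camera call takes 0.05 s, during which the arm holds its last target.

## Working session

There is one attempt and no reset: what is moved stays moved. The work goes in short steps, Python scripts to look and compute and a tool call to move; the robot and the scene stay as the last step left them, time stands still between calls to the robot, and variables do not carry over. Pictures are saved under pics/ and viewed, and the job is handed in when it is done.

Besides the shell and the picture viewer there is one more tool, called after "Emit:" as name(argument=value, ...) on one line, values as JSON. servo_tool: Moves the arm, as the interface text tells. Its arguments: {"type":"object","properties":{"increments":{"type":"string"}},"required":["increments"]}

```bash
ls; mkdir -p pics; cat > h.py <<'E'
import numpy as np, cv2
from bench import ctrl
from scipy.spatial.transform import Rotation as R
def cam(n):
    p=ctrl.camera_params(n); a=np.array(p["attitude"],float)
    Rm = a if a.shape==(3,3) else R.from_quat([a[1],a[2],a[3],a[0]]).as_matrix()
    return np.array(p["mtx"]),np.array(p["position"]),Rm
def ray(n,uv):
    K,t,Rm=cam(n); uv=np.atleast_2d(uv).astype(float)
    d=np.c_[uv,np.ones(len(uv))]@np.linalg.inv(K).T@Rm.T
    return t,d
def plane(n,uv,z):
    t,d=ray(n,uv); s=(z-t[2])/d[:,2]; return t+d*s[:,None]
def proj(n,P):
    K,t,Rm=cam(n); c=(np.atleast_2d(P)-t)@Rm; c=c@K.T; return c[:,:2]/c[:,2:]
def depthpts(n,D):
    v,u=np.mgrid[0:480,0:640]; t,d=ray(n,np.c_[u.ravel(),v.ravel()]); return (t+d*D.ravel()[:,None]).reshape(480,640,3)
def snap(n,f):
    I,D=ctrl.camera(n); cv2.imwrite(f"pics/{f}.png",I[:,:,::-1]); np.savez(f"pics/{f}.npz",I=I,D=D); return I,D
E
python3 - <<'E'
from h import *
o=ctrl.get_obs(); print(o)
for n in("side","top"):
    print(ctrl.camera_params(n)); snap(n,n+"0")
E
```

```text
pics
{'time_s': 0.0, 'q': array([ 9.69704403e-01,  1.81543019e-01,  1.60805110e+00, -1.10118484e-05,
        1.35380353e+00, -2.06311668e-01]), 'dq': array([ 0.00168422, -0.00066694,  0.00030738, -0.00054949, -0.00043295,
        0.00078381]), 'joint_efforts': array([ 9.06197456e-04, -4.44875550e+01, -3.51339161e+01, -1.96088936e-04,
        9.05093970e-03,  3.45438434e-05]), 'eef_pos': array([0.2208256 , 0.53031431, 0.2473622 ]), 'eef_rot': array([ 3.41165296e-04,  8.32046282e-01,  5.54705481e-01, -8.35546905e-04]), 'wrist_force': array([-0.74431723,  0.00290887, -0.0668712 ]), 'torque': array([ 0.04481267,  0.04589629, -0.03482557]), 'opening': 1.0017999597120912}
{'mtx': array([[522.05408599,   0.        , 326.68314509],
       [  0.        , 522.05408599, 247.01741065],
       [  0.        ,   0.        ,   1.        ]]), 'position': array([0.46841243, 0.72222805, 0.44580743]), 'attitude': array([ 0.03774057, -0.03834057,  0.8376223 , -0.54359409])}
{'mtx': array([[597.52932192,   0.        , 321.74259409],
       [  0.        , 597.52932192, 240.61748796],
       [  0.        ,   0.        ,   1.        ]]), 'position': array([ 0.35796959, -0.11104165,  0.96660416]), 'attitude': array([-0.0950623 ,  0.71359162, -0.68855695,  0.08740418])}
```

View pics/side0.png

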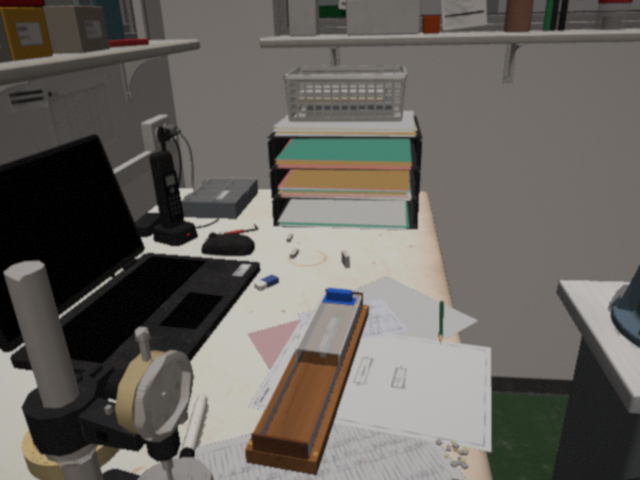

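View pics/top0.png

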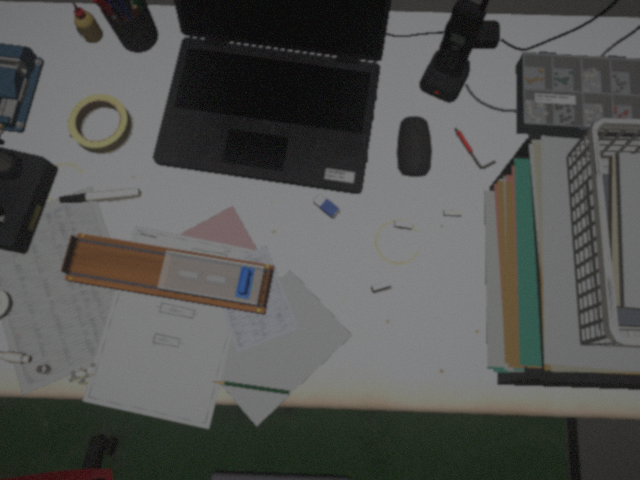

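```bash
python3 - <<'E'
from h import *
a=cv2.imread("pics/top0.png"); b=cv2.imread("pics/side0.png")
cv2.imwrite("pics/z1.png",cv2.resize(a[220:325,50:290],None,fx=3.3,fy=3.3,interpolation=cv2.INTER_CUBIC))
cv2.imwrite("pics/z2.png",cv2.resize(a[185:305,300:480],None,fx=4,fy=4,interpolation=cv2.INTER_CUBIC))
cv2.imwrite("pics/z3.png",cv2.resize(b[220:370,240:380],None,fx=4,fy=4,interpolation=cv2.INTER_CUBIC))
E
```

```text
(no output)
```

View pics/z1.png

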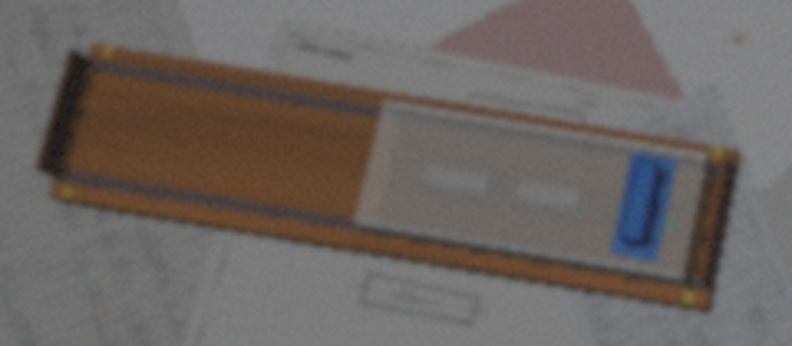

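View pics/z2.png

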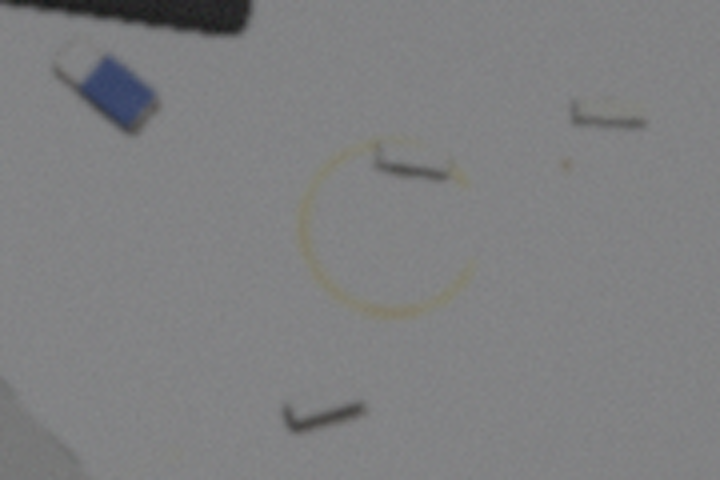

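View pics/z3.png

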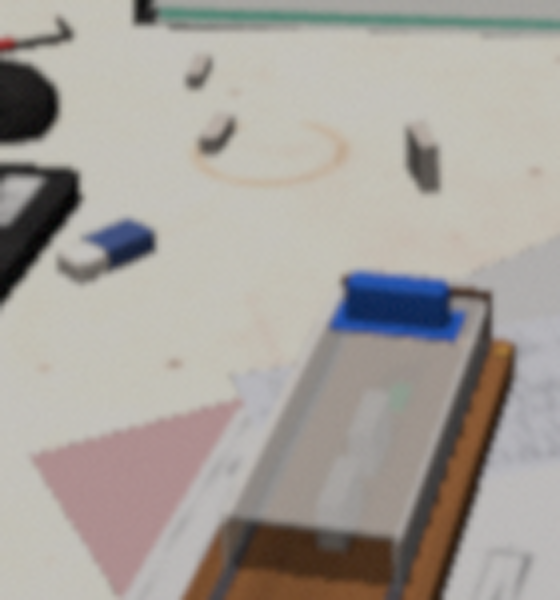

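```bash
python3 - <<'E'
from h import *
z=np.load("pics/top0.npz"); I,D=z["I"],z["D"]; P=depthpts("top",D)
print("nadir px",proj("top",[[.358,-.111,0.0]]))
pts={"TL":(90,42),"TR":(740,150),"BR":(710,310),"BL":(40,180)}
# wood mask
hsv=cv2.cvtColor(I,cv2.COLOR_RGB2HSV)
for (u,v) in [(100,260),(120,290),(245,282),(190,255),(381,289),(300,300),(403,224)]: print((u,v),I[v,u],hsv[v,u],P[v,u],D[v,u])
for n,m in(("wood",(hsv[:,:,0]<16)&(hsv[:,:,1]>110)),("blue",(hsv[:,:,0]>95)&(hsv[:,:,0]<125)&(hsv[:,:,1]>110))):
    m=m.astype(np.uint8); k,l,s,c=cv2.connectedComponentsWithStats(m)
    for i in np.argsort(-s[1:,4])[:5]+1: print(n,s[i],c[i])
S=np.load("pics/side0.npz"); J=S["I"]; hs=cv2.cvtColor(J,cv2.COLOR_RGB2HSV)
m=((hs[:,:,0]>95)&(hs[:,:,0]<125)&(hs[:,:,1]>110)).astype(np.uint8);k,l,s,c=cv2.connectedComponentsWithStats(m)
for i in np.argsort(-s[1:,4])[:5]+1: print("sideblue",s[i],c[i])
b=J[280:375,300:380][:, :, ::-1]
cv2.imwrite("pics/z4.png",cv2.resize(b,None,fx=6,fy=6,interpolation=cv2.INTER_CUBIC))
cv2.imwrite("pics/z5.png",cv2.resize(J[240:275,325:365][:,:,::-1],None,fx=14,fy=14,interpolation=cv2.INTER_CUBIC))
cv2.imwrite("pics/z6.png",cv2.resize(I[275:305,360:400][:,:,::-1],None,fx=16,fy=16,interpolation=cv2.INTER_CUBIC))
E
```

```text
nadir px [[325.53051515 398.86455877]]
(100, 260) [88 62 39] [ 14 142  88] [0.56371051 0.26482624 0.01715371] 0.9761351
(120, 290) [99 95 94] [ 6 13 99] [0.51818557 0.23187    0.00061364] 0.97998047
(245, 282) [ 38  67 115] [109 171 115] [0.52779095 0.01934382 0.05910026] 0.9226473
(190, 255) [116 111 109] [  9  15 116] [0.57092474 0.11185143 0.04450501] 0.94919896
(381, 289) [76 76 73] [30 10 76] [ 0.53342992 -0.1948969   0.00910965] 0.9691331
(300, 300) [116 116 118] [120   4 118] [ 0.51204418 -0.06401745  0.00131072] 0.9732078
(403, 224) [127 128 130] [110   6 130] [ 0.64472056 -0.23038921  0.0086868 ] 0.9974504
wood [  70  242   93   44 2668] [116.15892054 263.15742129]
wood [ 72 276 185  36 912] [163.06359649 293.24780702]
wood [ 84 235  81  16 250] [123.284 242.784]
wood [ 54 468  34  11  93] [ 70.43010753 471.90322581]
wood [ 91 468  22  12  91] [102.91208791 472.26373626]
blue [236 267  18  31 376] [244.59574468 282.03723404]
blue [322 202  14  13  60] [328.31666667 207.23333333]
blue [118   0   4   5  11] [120.           1.81818182]
blue [122   3   3   5   8] [122.875   5.625]
blue [123   9   5   4   8] [124.875  10.125]
sideblue [323 288  33  17 401] [339.12967581 296.49875312]
sideblue [264 276  13   9  70] [270.77142857 279.98571429]
sideblue [ 94 232   8   7  12] [ 96.83333333 235.5       ]
sideblue [ 83 145   5   4   8] [ 85.25 146.25]
sideblue [ 97 198   3   6   7] [ 97.71428571 200.71428571]
```

View pics/z4.png

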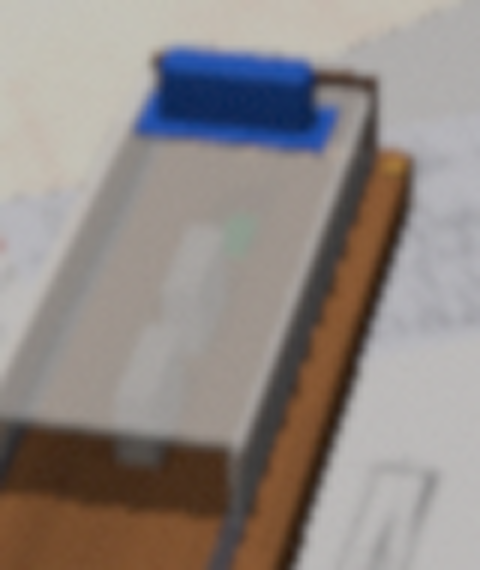

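View pics/z5.png

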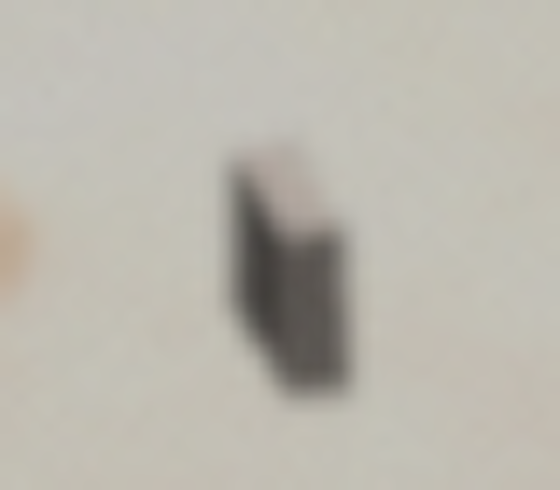

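View pics/z6.png

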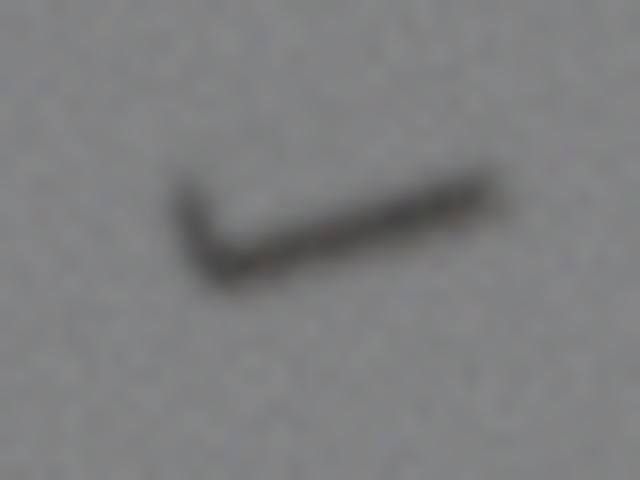

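```bash
python3 - <<'E'
from h import *
z=np.load("pics/top0.npz"); I=z["I"]
s=np.array([(107,50),(717,153),(690,298),(67,190)])/3.3+[50,220]-.35
hsv=cv2.cvtColor(I,cv2.COLOR_RGB2HSV)
Q=[]
for u,v in s:
    y,x=np.mgrid[int(v)-4:int(v)+6,int(u)-4:int(u)+6]
    w=np.clip(np.minimum(I[y,x,0],I[y,x,1]).astype(float)-I[y,x,2]-42,0,None)*(I[y,x,1]>75)
    c=np.array([(x*w).sum(),(y*w).sum()])/w.sum(); print((u,v),c,w.sum()); Q.append(c)
for src in (s,np.array(Q)):
    P=plane("top",src,.02)[:,:2]; print(P.round(4)); c=P.mean(0); e1=P[0]-P[1]; e2=P[3]-P[2]
    print("len",np.linalg.norm(e1),np.linalg.norm(e2),np.linalg.norm(P[0]-P[3]),np.linalg.norm(P[1]-P[2]))
    yaws=[np.arctan2(-e[0],e[1]) for e in(e1,e2)]; yaw=np.mean(yaws); yd=np.array([-np.sin(yaw),np.cos(yaw)])
    print("yaw",yaws,"origin",c-.08*yd)
# side screws / corners
# block: bottom corners. top view z6 scale16 off(360,275); side z5 scale14 off (325,240)
T=lambda p:np.array(p)/16+[360,275]-.47
S=lambda p:np.array(p)/14+[325,240]-.46
print("block top-view: bottom -x edge", plane("top",T([(222,290),(505,208)]),0)[:,:2], "top of edge", plane("top",T([(180,185),(215,245),(485,172)]),.025)[:,:2])
print("side: bottom corners", plane("side",S([(232,310),(288,393),(346,390)]),0)[:,:2],"top corners",plane("side",S([(235,162),(288,235),(340,228),(290,145)]),.025)[:,:2])
E
```

```text
(np.float64(82.07424242424244), np.float64(234.80151515151516)) [nan nan] 0.0
(np.float64(266.92272727272723), np.float64(266.01363636363635)) [266.77777778 266.        ] 9.0
(np.float64(258.7409090909091), np.float64(309.9530303030303)) [258.16216216 309.78378378] 37.0
(np.float64(69.95303030303032), np.float64(277.22575757575754)) [ 70. 278.] 3.0
[[ 0.6045  0.2989]
 [ 0.5626 -0.0088]
 [ 0.4908 -0.    ]
 [ 0.5329  0.3086]]
len 0.3104825690036517 0.31151219174293693 0.07218652752864818 0.07239344003216809
yaw [np.float64(-0.13507403101488222), np.float64(-0.13571472423102154)] origin [0.53690792 0.07040413]
[[    nan     nan]
 [ 0.5627 -0.0085]
 [ 0.491   0.0009]
 [ 0.5317  0.3083]]
len nan 0.31012436203769955 nan 0.0722605714817449
yaw [np.float64(nan), np.float64(-0.13143689680724677)] origin [nan nan]
block top-view: bottom -x edge [[ 0.52860697 -0.18336051]
 [ 0.53812349 -0.21218084]] top of edge [[ 0.53464482 -0.17714982]
 [ 0.52870415 -0.18072802]
 [ 0.53703723 -0.20754604]]
side: bottom corners [[ 0.54756819 -0.20487175]
 [ 0.53775301 -0.17898355]
 [ 0.52985044 -0.18040776]] top corners [[ 0.54652958 -0.20037614]
 [ 0.53741748 -0.17687023]
 [ 0.53051208 -0.17953936]
 [ 0.53931469 -0.2065457 ]]<stdin>:9: RuntimeWarning: invalid value encountered in divide
```

```bash
cat >> h.py <<'E'
def tri(ut,us):
    a,d=ray("top",ut);b,e=ray("side",us);d=d[0];e=e[0]
    s=np.linalg.lstsq(np.c_[d,-e],b-a,rcond=None)[0];p=a+d*s[0];q=b+e*s[1];return (p+q)/2,np.linalg.norm(p-q)
RO=np.array([.5369,.0704]);RY=-.135
rx=np.array([np.cos(RY),np.sin(RY)]);ry=np.array([-np.sin(RY),np.cos(RY)])
def W(x,y,z=0):return np.r_[RO+x*rx+y*ry,z]
def L(p):p=np.asarray(p)[:2]-RO;return p@rx,p@ry
E
python3 - <<'E'
from h import *
z=np.load("pics/top0.npz"); I,D=z["I"],z["D"]; P=depthpts("top",D)
hsv=cv2.cvtColor(I,cv2.COLOR_RGB2HSV); m=(hsv[:,:,0]>95)&(hsv[:,:,0]<125)&(hsv[:,:,1]>110); m[:,:236]=0;m[:260]=0
Q=P[m]; Q=Q[Q[:,2]>.056]; l=np.array([L(p) for p in Q]); print("top depth bar z",np.median(Q[:,2]),"local range",l.min(0),l.max(0),l.mean(0))
z=np.load("pics/side0.npz"); J,E=z["I"],z["D"]; P=depthpts("side",E); h=cv2.cvtColor(J,cv2.COLOR_RGB2HSV); m=(h[:,:,0]>95)&(h[:,:,0]<125)&(h[:,:,1]>110);m[:,:320]=0;m[:280]=0
Q=P[m]; Q=Q[Q[:,2]>.058]; l=np.array([L(p) for p in Q]); print("side depth bar z",np.median(Q[:,2]),Q[:,2].max(),"local",l.min(0),l.max(0),l.mean(0))
s4=lambda p:np.array(p)/6+[300,280]-.42
c=plane("side",s4([(165,50),(312,62),(310,80),(163,70)]),.063); print("side bar top corners local",[np.round(L(p),4) for p in c])
z1=lambda p:np.array(p)/3.3+[50,220]-.35
for nm,a,b in (("barNW",(632,153),(163,70)),):
    print(nm,tri(z1(a),s4(b)))
print("screw tri", tri(z1((690,298)),s4((393,162))))
T=lambda p:np.array(p)/16+[360,275]-.47
S=lambda p:np.array(p)/14+[325,240]-.46
print("blk top -x+y",tri(T((215,245)),S((340,228))),"bottom",tri(T((222,290)),S((346,390))),"top +x+y",tri(T((180,185)),S((288,235))))
print("predicted px bar for t=0:",proj("top",[W(20,0,0)*0+W(sx*.02,-.055+sy*.006,.063) for sx,sy in((1,1),(1,-1),(-1,-1),(-1,1))]).round(1).tolist())
print("green pad",proj("side",[W(0,-.045,.01)]), s4((238,232)))
E
```

```text
top depth bar z 0.06108924887526024 local range [-0.1528821  -0.20387307] [ 0.01957307 -0.04181787] [-0.00200471 -0.05043394]
side depth bar z 0.06109664154102823 0.44580743064266176 local [-0.15559416 -0.05228883] [0.0192036  0.63667952] [-0.00269071 -0.02835706]
side bar top corners local [array([ 0.0201, -0.0478]), array([-0.0179, -0.0491]), array([-0.0193, -0.0398]), array([ 0.0181, -0.0375])]
barNW (array([0.55131619, 0.02674557, 0.06095699]), np.float64(0.0020961209827098904))
screw tri (array([ 4.91702108e-01, -8.95489538e-05,  2.01842075e-02]), np.float64(0.0018711621511424755))
blk top -x+y (array([ 0.52973534, -0.18080987,  0.0242426 ]), np.float64(0.001759241875416457)) bottom (array([ 0.52948782, -0.18350195, -0.00163602]), np.float64(0.0011662695225875095)) top +x+y (array([ 0.53610783, -0.17721224,  0.02458081]), np.float64(0.0027213967859547918))
predicted px bar for t=0: [[245.8, 267.3], [253.4, 268.6], [248.2, 293.8], [240.5, 292.5]]
green pad [[339.88198694 319.90245887]] [339.24666667 318.24666667]
```

```bash
cat >> h.py <<'E'
def go(target,heading,N=None):
    """print tool-frame shift (cm) at current heading and yaw needed"""
    o=ctrl.get_obs(); w,x,y,zq=o["eef_rot"]; Rm=R.from_quat([x,y,zq,w]).as_matrix()
    h=np.arctan2(Rm[1,0],Rm[0,0]); d=Rm.T@(np.asarray(target)-o["eef_pos"])*100
    print("t",o["time_s"],"pos",o["eef_pos"].round(4),"h",round(h,4),"F",o["wrist_force"].round(1),"open",round(o["opening"],3),"tilt",Rm[:,2].round(4))
    h2=heading; print("shift now-axes cm",d.round(2),"yaw",round(h-heading,4))
    e=np.asarray(target)-o["eef_pos"]
    print("shift new-axes cm",(100*np.array([e[0]*np.cos(h2)+e[1]*np.sin(h2),e[0]*np.sin(h2)-e[1]*np.cos(h2),-e[2]])).round(2))
E
python3 - <<'E'
from h import *
p=W(0,-.046,.12); print(p); go(p,np.pi/2+RY)
E
```

```text
[0.53070885 0.02481854 0.12      ]
t 0.1 pos [0.2209 0.5304 0.2475] h 1.176 F [-0.6  0.   1.2] open 1.0 tilt [-9.0e-04 -1.3e-03 -1.0e+00]
shift now-axes cm [-34.73  48.05  12.79] yaw -0.2598
shift new-axes cm [-45.93  37.51  12.75]
```

Emit:
servo_tool(increments="0 0 0 -0.13 1; 0 0 0 -0.13 1; -4.6 3.75 0 0 1; -4.6 3.75 0 0 0.8; -4.6 3.75 0 0 0.5; -4.6 3.75 0 0 0.5; -4.6 3.75 0 0 0.5; -4.6 3.75 0 0 0.5; -4.6 3.75 0 0 0.5; -4.6 3.75 0 0 0.5")

```text
time_s: 1.35
eef_pos: [0.4695, 0.124, 0.2482]
eef_rot: [-0.0, 0.753, 0.658, 0.0]
wrist_force: [1.3, 0.8, 1.0]
opening: 0.5
```

Emit:
servo_tool(increments="-4.6 3.75 1 0 0.5; -4 3 3 0 0.5; 0 0 4 0 0.5; 0 0 4 0 0.5; 0 0 0 0 0.5; 0 0 0 0 0.5")

```text
time_s: 2.1
eef_pos: [0.525, 0.0316, 0.1295]
eef_rot: [0.0, 0.753, 0.658, 0.0]
wrist_force: [-0.2, 0.1, 1.0]
opening: 0.499
```

```bash
python3 - <<'E'
from h import *
go(W(0,-.046,.066),np.pi/2+RY)
snap("side","side1");snap("top","top1")
E
```

```text
t 2.1 pos [0.525  0.0316 0.1295] h 1.4363 F [-0.2  0.1  1. ] open 0.499 tilt [ 1.2e-03 -2.0e-04 -1.0e+00]
shift now-axes cm [-0.59  0.65  6.35] yaw 0.0005
shift new-axes cm [-0.59  0.66  6.35]
```

View pics/side1.png

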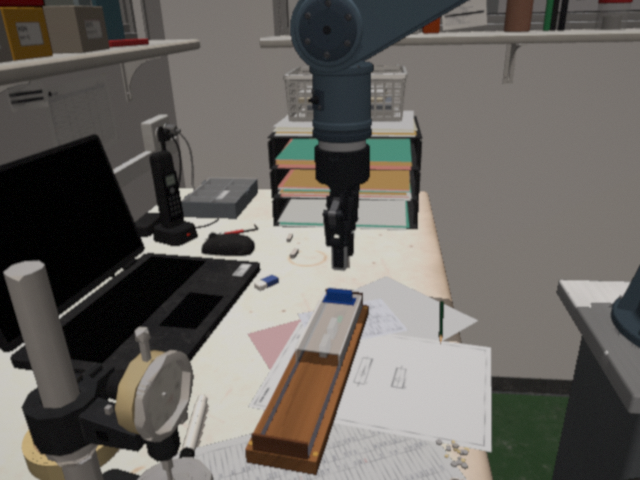

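View pics/top1.png

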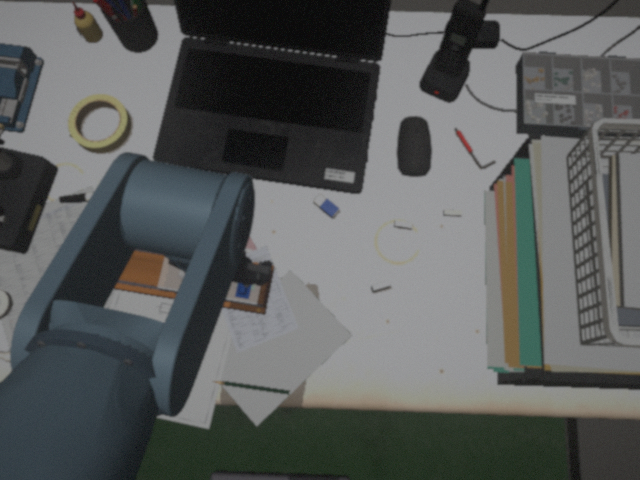

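Emit:
servo_tool(increments="-0.6 0.65 2 0 0.5; 0 0 2.5 0 0.5; 0 0 1.85 0 0.5; 0 0 0 0 0.5; 0 0 0 0 0; 0 0 0 0 0; 0 0 0 0 0; 0 0 0 0 0; 0 0 0 0 0")

```text
time_s: 3.32
eef_pos: [0.5309, 0.0246, 0.0661]
eef_rot: [0.001, 0.753, 0.658, 0.001]
wrist_force: [-0.9, 0.2, 5.8]
opening: 0.12
```

```bash
python3 - <<'E'
from h import *
o=ctrl.get_obs(); print("local",L(o["eef_pos"]),o["eef_pos"]); t=L(o["eef_pos"])[1]
go(W(0,.106,.066),np.pi/2+RY)
I,D=snap("side","side2"); cv2.imwrite("pics/z7.png",cv2.resize(I[190:370,240:440][:,:,::-1],None,fx=3.3,fy=3.3))
E
```

```text
local (np.float64(0.00019465561001474576), np.float64(-0.046233219363080794)) [0.53087034 0.02456124 0.06609794]
t 3.325 pos [0.5309 0.0246 0.0661] h 1.4361 F [-0.9  0.2  5.8] open 0.12 tilt [ 2.1e-03 -4.0e-04 -1.0e+00]
shift now-axes cm [ 1.522e+01 -2.000e-02  1.000e-02] yaw 0.0003
shift new-axes cm [ 1.522e+01 -2.000e-02  1.000e-02]
```

View pics/z7.png

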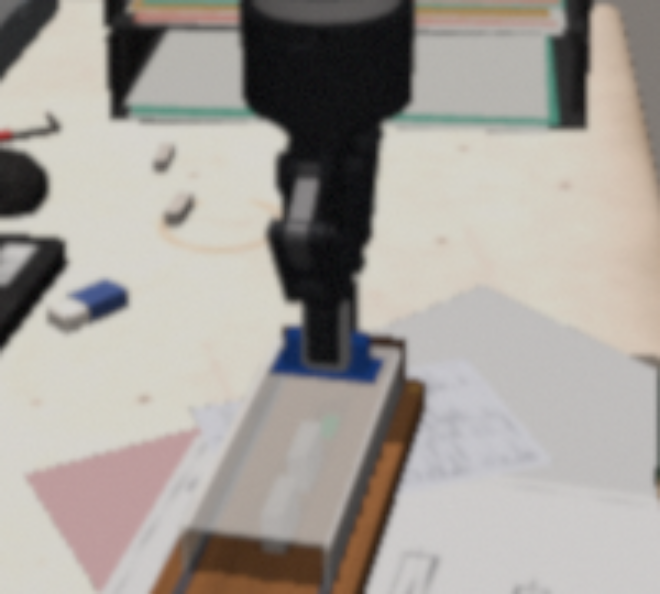

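Emit:
servo_tool(increments="0.5 0 -0.1 0 0; 1.5 0 0 0 0; 2.5 0 0 0 0; 2.5 0 0 0 0; 2.5 0 0 0 0; 2 0 0 0 0; 1.5 0 0 0 0; 0.8 0 0 0 0; 0.4 0 0 0 0; 0 0 0 0 0")

```text
time_s: 4.62
eef_pos: [0.5499, 0.1663, 0.0662]
eef_rot: [0.0, 0.753, 0.658, 0.001]
wrist_force: [5.3, 0.4, -1.4]
opening: 0.12
```

```bash
python3 - <<'E'
from h import *
o=ctrl.get_obs(); print("local",L(o["eef_pos"]))
go(W(0,.1,.067),np.pi/2+RY)
E
```

```text
local (np.float64(-1.4686864439072105e-06), np.float64(0.09677442935472326))
t 4.625 pos [0.5499 0.1663 0.0662] h 1.4363 F [ 5.3  0.4 -1.4] open 0.12 tilt [ 2.e-03  4.e-04 -1.e+00]
shift now-axes cm [ 0.32  0.   -0.08] yaw 0.0005
shift new-axes cm [ 0.32  0.   -0.08]
```

Emit:
servo_tool(increments="0.2 0 0 0 0; 0.1 0 0 0 0; 0.1 0 0 0 0; 0 0 0 0 0")

```text
time_s: 5.12
eef_pos: [0.5504, 0.1696, 0.0662]
eef_rot: [0.001, 0.753, 0.658, 0.001]
wrist_force: [5.8, -1.2, -0.7]
opening: 0.121
```

```bash
python3 - <<'E'
from h import *
o=ctrl.get_obs(); print("local",L(o["eef_pos"]),o["wrist_force"],o["wrist_force"][:2]@ry,o["wrist_force"][:2]@rx)
E
```

```text
local (np.float64(1.6858369224076155e-06), np.float64(0.10015638222210158)) [ 5.82990093 -1.21062127 -0.70860547] -0.41495804568214645 5.939794484319673
```

Emit:
servo_tool(increments="0.1 0 0 0 0; 0.1 0 0 0 0; 0.1 0 0 0 0; 0 0 0 0 0")

```text
time_s: 5.62
eef_pos: [0.5505, 0.1703, 0.0662]
eef_rot: [0.002, 0.753, 0.658, -0.001]
wrist_force: [4.1, -11.2, 3.5]
opening: 0.12
```

```bash
python3 - <<'E'
from h import *
o=ctrl.get_obs(); print("local",L(o["eef_pos"]),o["wrist_force"],o["wrist_force"][:2]@ry,o["wrist_force"][:2]@rx)
E
```

```text
local (np.float64(1.3823712847272755e-05), np.float64(0.10076971489491675)) [  4.08534375 -11.18152032   3.50828762] -10.529935681177802 5.553096856872154
```

Emit:
servo_tool(increments="-0.2 0 0 0 0; 0 0 0 0 0.5; 0 0 0 0 0.5; 0 0 0 0 0.5; 0 0 -3 0 0.5; 0 0 -5 0 0.5; 0 0 0 0 0.5")

```text
time_s: 6.5
eef_pos: [0.5525, 0.171, 0.1503]
eef_rot: [0.002, 0.753, 0.658, 0.003]
wrist_force: [-0.8, -1.2, 0.6]
opening: 0.498
```

```bash
python3 - <<'E'
from h import *
go([.538,-.1935,.15],.335)
E
```

```text
t 6.5 pos [0.5525 0.171  0.1503] h 1.4364 F [-0.8 -1.2  0.6] open 0.498 tilt [ 8.e-03  9.e-04 -1.e+00]
shift now-axes cm [-3.631e+01  3.440e+00 -1.000e-02] yaw 1.1014
shift new-axes cm [-1.335e+01  3.394e+01  3.000e-02]
```

Emit:
servo_tool(increments="-3 0.3 0 0 0.5; -5.5 0.5 0 0 0.5; -5.6 0.5 0 0 0.5; -5.6 0.5 0 0 0.5; -5.6 0.5 0 0 0.5; -5.6 0.5 0 0 0.5; -5.4 0.64 0 0 0.5; 0 0 0 0.18 0.5; 0 0 0 0.18 0.5; 0 0 0 0.18 0.5")

```text
time_s: 7.75
eef_pos: [0.5342, -0.1937, 0.1446]
eef_rot: [-0.001, 0.903, 0.43, -0.001]
wrist_force: [0.9, -0.0, 0.1]
opening: 0.498
```

Emit:
servo_tool(increments="0 0 0 0.18 0.5; 0 0 0 0.18 0.5; 0 0 0 0.18 0.5; 0 0 0 0.02 0.5; 0 0 0 0 0.5")

```text
time_s: 8.38
eef_pos: [0.5347, -0.1937, 0.1452]
eef_rot: [-0.0, 0.986, 0.169, -0.0]
wrist_force: [0.1, -0.1, 0.1]
opening: 0.5
```

```bash
python3 - <<'E'
from h import *
go([.538,-.1935,.03],.335)
I,D=snap("side","side3"); cv2.imwrite("pics/z8.png",cv2.resize(I[200:380,230:450][:,:,::-1],None,fx=3.3,fy=3.3))
I,D=snap("top","top3"); cv2.imwrite("pics/z9.png",cv2.resize(I[220:330,50:290][:,:,::-1],None,fx=3.3,fy=3.3,interpolation=cv2.INTER_CUBIC))
E
```

```text
t 8.375 pos [ 0.5347 -0.1937  0.1452] h 0.3391 F [ 0.1 -0.1  0.1] open 0.5 tilt [-9.e-04  6.e-04 -1.e+00]
shift now-axes cm [ 0.33  0.1  11.52] yaw 0.0041
shift new-axes cm [ 0.32  0.09 11.52]
```

View pics/z8.png

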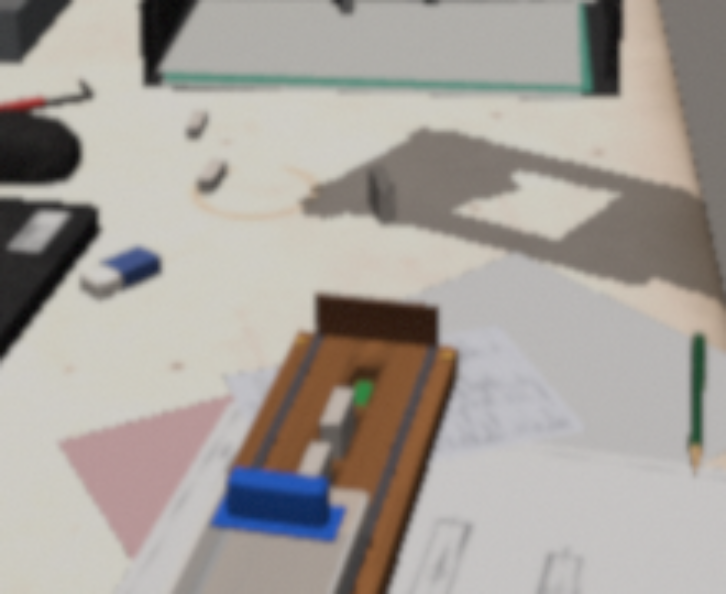

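View pics/z9.png

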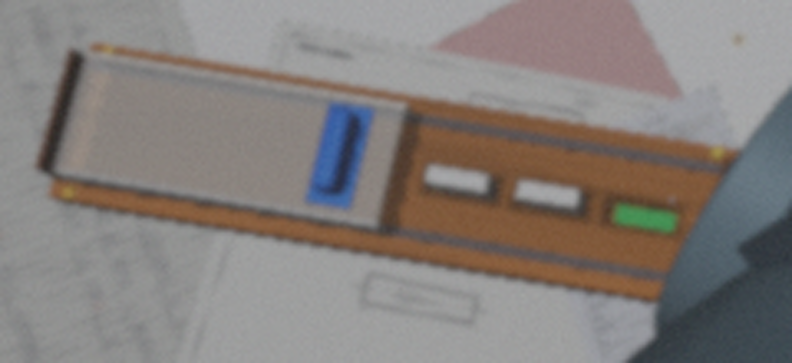

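```bash
python3 - <<'E'
from h import *
c={}
for n in("top","side"):
    I=np.load(f"pics/{n}3.npz")["I"]; h=cv2.cvtColor(I,cv2.COLOR_RGB2HSV); m=((h[:,:,0]>48)&(h[:,:,0]<75)&(h[:,:,1]>90)).astype(np.uint8)
    x0,x1,y0,y1=(225,270,270,300) if n=="top" else (325,360,300,335)
    k=np.zeros_like(m);k[y0:y1,x0:x1]=m[y0:y1,x0:x1]; mm=cv2.moments(k,True); c[n]=np.array([mm["m10"],mm["m01"]])/mm["m00"]; P=plane(n,c[n],.01)[0]
    print(n,mm["m00"],c[n],P,L(P))
print(tri(c["top"],c["side"]), "pred",W(0,-.045,.01))
I=np.load("pics/top3.npz")["I"]; g=cv2.cvtColor(I,cv2.COLOR_RGB2GRAY); m=((cv2.cvtColor(I,cv2.COLOR_RGB2HSV)[:,:,1]<40)&(g>95)).astype(np.uint8)
for b in((175,200,265,282),(203,230,270,286)):
    k=np.zeros_like(m);k[b[2]:b[3],b[0]:b[1]]=m[b[2]:b[3],b[0]:b[1]]; ct=max(cv2.findContours(k,0,1)[0],key=cv2.contourArea); r=cv2.minAreaRect(ct); P=plane("top",r[0],.035)[0]; print(r,P,L(P))
E
```

```text
top 101.0 [245.27722772 285.61386139] [0.53104002 0.0255337  0.01      ] (np.float64(0.00023190436464306702), np.float64(-0.045246770759261645))
side 24.0 [339.5        318.54166667] [0.53177045 0.02186651 0.01      ] (np.float64(0.0014492633551314448), np.float64(-0.04878228694132423))
(array([0.5310755 , 0.02524607, 0.01202862]), np.float64(0.0007923039334980378)) pred [0.53084344 0.02580944 0.01      ]
((188.2861328125, 273.89019775390625), (19.235233306884766, 6.386402130126953), 8.746162414550781) [0.54219904 0.11400487 0.035     ] (np.float64(-0.0006179638744252664), np.float64(0.043921326555467315))
((215.58108520507812, 278.51348876953125), (19.39908218383789, 6.411561012268066), 9.462322235107422) [0.53626369 0.0699237  0.035     ] (np.float64(-0.000566418119856094), np.float64(-0.0005576073614024816))
```

Emit:
servo_tool(increments="0.3 0.1 2 0 0.4; 0 0 4 0 0.4; 0 0 3.5 0 0.4; 0 0 2 0 0.4; 0 0 0 0 0.4; 0 0 0 0 0.4")

```text
time_s: 9.22
eef_pos: [0.539, -0.1944, 0.0317]
eef_rot: [0.001, 0.986, 0.167, 0.001]
wrist_force: [1.0, 0.1, 1.1]
opening: 0.4
```

```bash
python3 - <<'E'
from h import *
go([.538,-.1935,.03],.335)
I,D=snap("side","side4"); cv2.imwrite("pics/z10.png",cv2.resize(I[220:290,290:390][:,:,::-1],None,fx=7,fy=7,interpolation=cv2.INTER_CUBIC))
E
```

```text
t 9.225 pos [ 0.539  -0.1944  0.0317] h 0.3362 F [1.  0.1 1.1] open 0.4 tilt [ 1.5e-03 -9.0e-04 -1.0e+00]
shift now-axes cm [-0.07 -0.12  0.17] yaw 0.0012
shift new-axes cm [-0.07 -0.12  0.17]
```

View pics/z10.png

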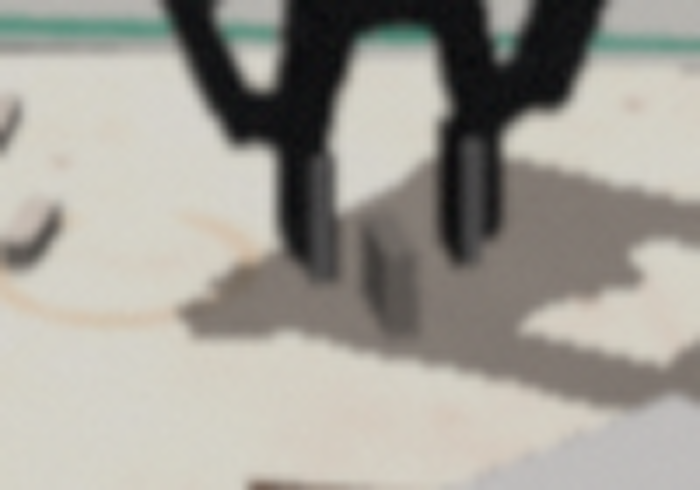

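Emit:
servo_tool(increments="-0.05 -0.1 0.15 0 0.4; 0 0 0 0 0.4; 0 0 0 0 0; 0 0 0 0 0; 0 0 0 0 0; 0 0 0 0 0; 0 0 0 0 0")

```text
time_s: 10.15
eef_pos: [0.5376, -0.1933, 0.0297]
eef_rot: [0.0, 0.986, 0.167, 0.0]
wrist_force: [-0.8, 0.3, 6.0]
opening: 0.085
```

Emit:
servo_tool(increments="0 0 -1 0 0; 0 0 -3 0 0; 0 0 -4 0 0; 0 0 0 0 0; 0 0 0 0 0")

```text
time_s: 10.78
eef_pos: [0.5369, -0.1929, 0.1089]
eef_rot: [-0.0, 0.986, 0.167, -0.0]
wrist_force: [-0.2, -0.3, -1.5]
opening: 0.082
```

```bash
python3 - <<'E'
from h import *
go([.531,.0256,.11],RY)
I,D=snap("side","side5"); cv2.imwrite("pics/z11.png",cv2.resize(I[180:280,290:400][:,:,::-1],None,fx=6,fy=6,interpolation=cv2.INTER_CUBIC))
I,D=snap("top","top5"); cv2.imwrite("pics/z12.png",cv2.resize(I[220:330,320:460][:,:,::-1],None,fx=5,fy=5,interpolation=cv2.INTER_CUBIC))
E
```

```text
t 10.775 pos [ 0.5369 -0.1929  0.1089] h 0.336 F [-0.2 -0.3 -1.5] open 0.082 tilt [-5.e-04  4.e-04 -1.e+00]
shift now-axes cm [  6.64 -20.82  -0.1 ] yaw 0.471
shift new-axes cm [ -3.53 -21.57  -0.11]
```

View pics/z11.png

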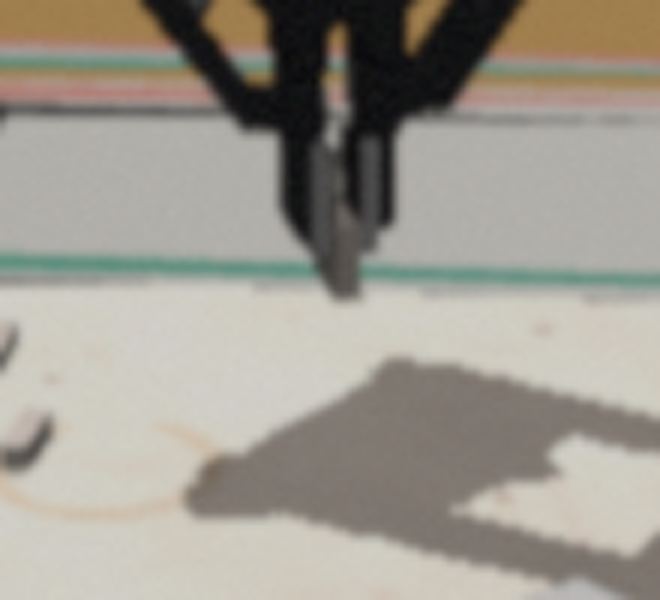

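View pics/z12.png

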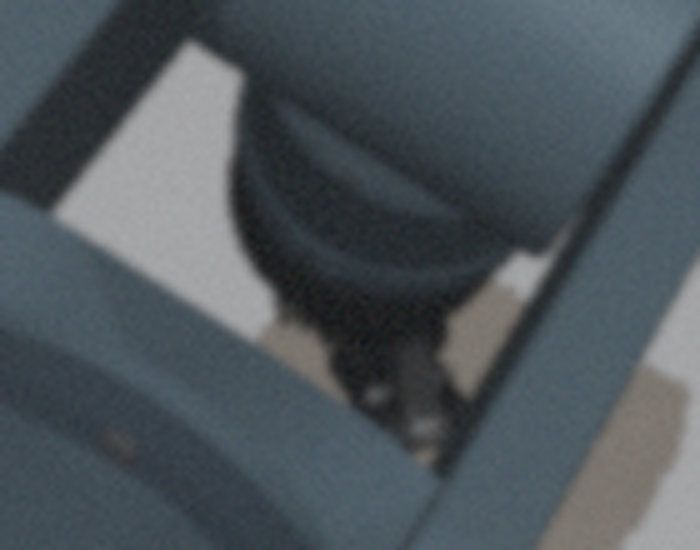

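```bash
python3 - <<'E'
from h import *
o=ctrl.get_obs();h=.336
ty=np.array([np.sin(h),-np.cos(h),0]); tx=np.array([np.cos(h),np.sin(h),0])
b=o["eef_pos"]*[1,1,0]+[0,0,.0792]
q=[b-ty*.015+s*tx*.0045 for s in(-1,1)]+[b+ty*.015+tx*.0045, b-ty*.015+tx*.0045+[0,0,.012]]
print((proj("side",q)-[290,180]+.42)*6)
E
```

```text
[[365.62583409 299.24877288]
 [337.66600841 302.30083206]
 [313.09614314 268.25679061]
 [337.40862801 266.28516791]]
```

Emit:
servo_tool(increments="0 0 0 0.158 0; 0 0 0 0.158 0; 0 0 0 0.158 0; -0.5 -3 0 0 0; -0.8 -5 0 0 0; -0.8 -5 0 0 0; -0.7 -4.5 0 0 0; -0.5 -3 0 0 0; -0.23 -1.07 0 0 0; 0 0 0 0 0")

```text
time_s: 12.12
eef_pos: [0.5316, 0.0256, 0.1085]
eef_rot: [0.0, 0.998, -0.068, -0.001]
wrist_force: [-0.3, 0.4, -0.6]
opening: 0.089
```

```bash
python3 - <<'E'
from h import *
go([.531,.0256,.06],RY)
E
```

```text
t 12.125 pos [0.5316 0.0256 0.1085] h -0.1368 F [-0.3  0.4 -0.6] open 0.089 tilt [-0.0014 -0.     -1.    ]
shift now-axes cm [-0.05  0.01  4.85] yaw -0.0018
shift new-axes cm [-0.05  0.01  4.85]
```

Emit:
servo_tool(increments="-0.05 0 2 0 0; 0 0 2 0 0; 0 0 1.2 0 0; 0 0 0 0 0; 0 0 0 0 0")

```text
time_s: 12.75
eef_pos: [0.5321, 0.0249, 0.0578]
eef_rot: [0.0, 0.998, -0.069, 0.0]
wrist_force: [-0.0, -0.2, -0.2]
opening: 0.082
```

```bash
python3 - <<'E'
from h import *
go([.531,.0256,.04],RY)
I,D=snap("side","side6"); cv2.imwrite("pics/z13.png",cv2.resize(I[250:370,290:390][:,:,::-1],None,fx=5,fy=5,interpolation=cv2.INTER_CUBIC))
o=ctrl.get_obs();h=-.137
ty=np.array([np.sin(h),-np.cos(h),0]); tx=np.array([np.cos(h),np.sin(h),0])
b=o["eef_pos"]-[0,0,.0297]
q=[b-ty*.015+s*tx*.0045 for s in(-1,1)]+[b+ty*.015+tx*.0045]+[W(sx*.006,-.045+.018*sy,.02) for sx,sy in((-1,1),(1,1),(1,-1),(-1,-1))]
print(((proj("side",q)-[290,250]+.4)*5).round(0).tolist())
E
```

```text
t 12.75 pos [0.5321 0.0249 0.0578] h -0.1385 F [-0.  -0.2 -0.2] open 0.082 tilt [ 9.e-04 -2.e-04 -1.e+00]
shift now-axes cm [-0.12 -0.05  1.78] yaw -0.0035
shift new-axes cm [-0.12 -0.05  1.78]
[[250.0, 326.0], [221.0, 323.0], [243.0, 274.0], [258.0, 356.0], [219.0, 352.0], [245.0, 293.0], [282.0, 297.0]]
```

View pics/z13.png

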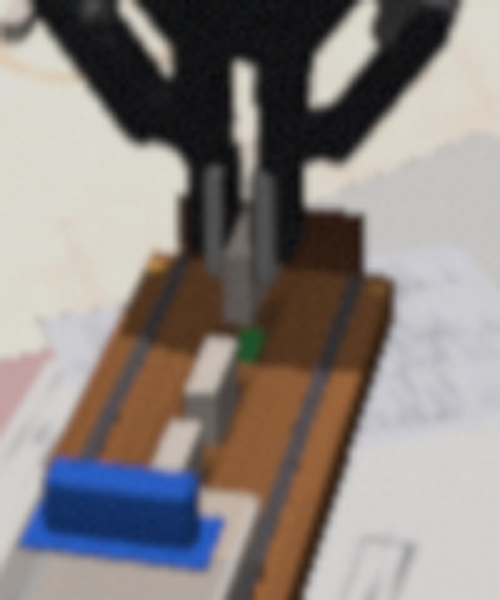

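Emit:
servo_tool(increments="-0.1 -0.05 0.2 0 0; 0 0 0.3 0 0; 0 0 0.3 0 0; 0 0 0.3 0 0; 0 0 0 0 0")

```text
time_s: 13.42
eef_pos: [0.5311, 0.026, 0.0462]
eef_rot: [0.0, 0.998, -0.069, 0.0]
wrist_force: [2.0, 0.0, -3.2]
opening: 0.081
```

```bash
python3 - <<'E'
from h import *
go([.531,.0256,.0397],RY); print(L(ctrl.get_obs()["eef_pos"]))
E
```

```text
t 13.425 pos [0.5311 0.026  0.0462] h -0.138 F [ 2.   0.  -3.2] open 0.081 tilt [ 9.e-04 -1.e-04 -1.e+00]
shift now-axes cm [-0.    0.04  0.65] yaw -0.003
shift new-axes cm [-0.    0.04  0.65]
(np.float64(0.00020362662367930955), np.float64(-0.04475826346972434))
```

Emit:
servo_tool(increments="0 0 0.2 0 0; 0 0 0.2 0 0; 0 0 0.15 0 0; 0 0 0 0 0")

```text
time_s: 13.92
eef_pos: [0.5312, 0.026, 0.0409]
eef_rot: [0.0, 0.998, -0.069, 0.001]
wrist_force: [4.0, -0.7, -1.0]
opening: 0.087
```

```bash
python3 - <<'E'
from h import *
go([.531,.0256,.0397],RY)
E
```

```text
t 13.925 pos [0.5312 0.026  0.0409] h -0.1381 F [ 4.  -0.7 -1. ] open 0.087 tilt [ 1.1e-03 -2.0e-04 -1.0e+00]
shift now-axes cm [-0.01  0.04  0.12] yaw -0.0031
shift new-axes cm [-0.01  0.04  0.12]
```

Emit:
servo_tool(increments="0.05 0 0.1 0 0; 0 0 0.1 0 0; 0 0 0 0 0")

```text
time_s: 14.3
eef_pos: [0.5313, 0.026, 0.0396]
eef_rot: [0.0, 0.998, -0.069, -0.0]
wrist_force: [-0.3, -0.6, 7.1]
opening: 0.088
```

```bash
python3 - <<'E'
from h import *
go([.531,.0256,.0397],RY)
I,D=snap("side","side7"); cv2.imwrite("pics/z14.png",cv2.resize(I[250:370,290:390][:,:,::-1],None,fx=5,fy=5,interpolation=cv2.INTER_CUBIC))
E
```

```text
t 14.3 pos [0.5313 0.026  0.0396] h -0.1378 F [-0.3 -0.6  7.1] open 0.088 tilt [-1.e-04 -1.e-04 -1.e+00]
shift now-axes cm [-0.02  0.04 -0.01] yaw -0.0028
shift new-axes cm [-0.02  0.04 -0.01]
```

View pics/z14.png

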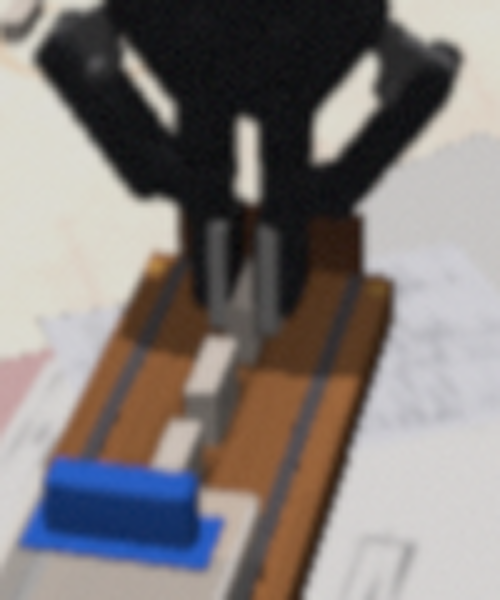

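Emit:
servo_tool(increments="0 0 0 0 0.15; 0 0 0 0 0.3; 0 0 0 0 0.3; 0 0 -0.5 0 0.3; 0 0 -3 0 0.3; 0 0 -5 0 0.4; 0 0 0 0 0.5; 0 0 0 0 0.5")

```text
time_s: 15.35
eef_pos: [0.531, 0.026, 0.1238]
eef_rot: [0.0, 0.998, -0.069, 0.0]
wrist_force: [0.7, -0.5, 0.1]
opening: 0.5
```

```bash
python3 - <<'E'
from h import *
go(W(0,.100,.12),np.pi/2-.138)
I,D=snap("side","side8"); cv2.imwrite("pics/z15.png",cv2.resize(I[250:370,290:390][:,:,::-1],None,fx=5,fy=5,interpolation=cv2.INTER_CUBIC))
z=(depthpts("side",D)); print("depth heights near block row",[ (v,z[v,338:342,2].mean().round(4)) for v in range(296,326,3)])
E
```

```text
t 15.35 pos [0.531  0.026  0.1238] h -0.138 F [ 0.7 -0.5  0.1] open 0.5 tilt [ 2.e-04 -1.e-04 -1.e+00]
shift now-axes cm [ -0.06 -14.47   0.38] yaw -1.5708
shift new-axes cm [14.47 -0.06  0.38]
depth heights near block row [(296, np.float64(0.0321)), (299, np.float64(0.0268)), (302, np.float64(0.0309)), (305, np.float64(0.0336)), (308, np.float64(0.0338)), (311, np.float64(0.0336)), (314, np.float64(0.0287)), (317, np.float64(0.0242)), (320, np.float64(0.0185)), (323, np.float64(0.019))]
```

View pics/z15.png

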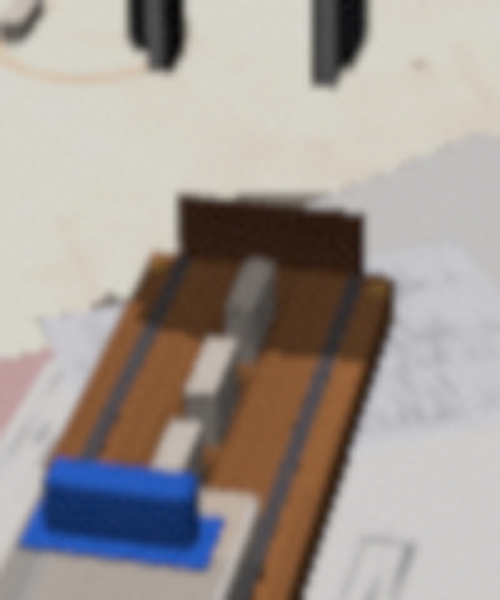

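Emit:
servo_tool(increments="0 0 0 -0.175 0.5; 0 0 0 -0.175 0.5; 0 0 0 -0.175 0.5; 0 0 0 -0.175 0.5; 0 0 0 -0.175 0.5; 0 0 0 -0.175 0.5; 0 0 0 -0.175 0.5; 0 0 0 -0.175 0.5; 0 0 0 -0.171 0.5; 2.5 0 0 0 0.5")

```text
time_s: 16.65
eef_pos: [0.5335, 0.0501, 0.1221]
eef_rot: [-0.001, 0.754, 0.657, -0.001]
wrist_force: [-0.5, 1.4, 0.7]
opening: 0.499
```

Emit:
servo_tool(increments="4.5 0 0 0 0.5; 4.5 0 0 0 0.5; 3 0 0 0 0.5; 0 0 0 0 0.5; 0 0 0 0 0.5")

```text
time_s: 17.27
eef_pos: [0.5502, 0.1691, 0.1225]
eef_rot: [-0.001, 0.754, 0.657, -0.001]
wrist_force: [-0.6, 0.2, 0.0]
opening: 0.5
```

```bash
python3 - <<'E'
from h import *
go(W(0,.1005,.067),np.pi/2-.138)
E
```

```text
t 17.275 pos [0.5502 0.1691 0.1225] h 1.4333 F [-0.6  0.2  0. ] open 0.5 tilt [-2.5e-03 -6.0e-04 -1.0e+00]
shift now-axes cm [0.1  0.03 5.55] yaw 0.0005
shift new-axes cm [0.09 0.01 5.55]
```

Emit:
servo_tool(increments="0.1 0 2 0 0.5; 0 0 2.5 0 0.5; 0 0 1 0 0.5; 0 0 0 0 0.5; 0 0 0 0 0; 0 0 0 0 0; 0 0 0 0 0; 0 0 0 0 0")

```text
time_s: 18.27
eef_pos: [0.552, 0.1699, 0.0701]
eef_rot: [0.001, 0.754, 0.657, 0.0]
wrist_force: [-1.9, -5.5, 6.0]
opening: 0.12
```

```bash
python3 - <<'E'
from h import *
o=ctrl.get_obs(); print("local",L(o["eef_pos"]))
go(W(0,-.055,.067),np.pi/2-.138)
E
```

```text
local (np.float64(0.0015210154223810528), np.float64(0.10063940470637339))
t 18.275 pos [0.552  0.1699 0.0701] h 1.4333 F [-1.9 -5.5  6. ] open 0.12 tilt [ 0.0016 -0.0012 -1.    ]
shift now-axes cm [-15.56  -0.11   0.32] yaw 0.0005
shift new-axes cm [-15.56  -0.11   0.31]
```

Emit:
servo_tool(increments="-0.5 0 0 0 0; -1.5 0 0 0 0; -2.5 0 0 0 0; -2.5 0 0 0 0; -2.5 0 0 0 0; -2 -0.05 0 0 0; -1.8 0 0 0 0; -1 0 0 0 0; -0.7 0 0 0 0; 0 0 0 0 0")

```text
time_s: 19.52
eef_pos: [0.5317, 0.0208, 0.07]
eef_rot: [0.002, 0.754, 0.657, 0.001]
wrist_force: [1.6, -1.4, 6.8]
opening: 0.121
```

```bash
python3 - <<'E'
from h import *
o=ctrl.get_obs(); print("local",L(o["eef_pos"]),o["wrist_force"][:2]@ry,o["wrist_force"][:2]@rx)
E
```

```text
local (np.float64(0.0014820522733818805), np.float64(-0.049803804598897335)) -1.1904936311340633 1.7951895507499507
```

Emit:
servo_tool(increments="-0.2 0 0 0 0; -0.2 0 0 0 0; -0.1 0 0 0 0; -0.1 0 0 0 0; -0.1 0 0 0 0; 0 0 0 0 0")

```text
time_s: 20.27
eef_pos: [0.531, 0.016, 0.07]
eef_rot: [0.001, 0.754, 0.657, 0.002]
wrist_force: [4.1, 6.7, 5.8]
opening: 0.116
```

```bash
python3 - <<'E'
from h import *
o=ctrl.get_obs(); print("local",L(o["eef_pos"]),o["wrist_force"][:2]@ry,o["wrist_force"][:2]@rx)
E
```

```text
local (np.float64(0.0014657617419225808), np.float64(-0.05465254452386927)) 7.1418103519986404 3.1238688443180442
```

Emit:
servo_tool(increments="-0.1 0 0 0 0; -0.1 0 0 0 0; 0 0 0 0 0")

```text
time_s: 20.65
eef_pos: [0.531, 0.0158, 0.07]
eef_rot: [-0.0, 0.754, 0.657, 0.004]
wrist_force: [6.4, 14.0, 6.0]
opening: 0.123
```

```bash
python3 - <<'E'
from h import *
o=ctrl.get_obs(); print("local",L(o["eef_pos"]),o["wrist_force"][:2]@ry,o["wrist_force"][:2]@rx)
E
```

```text
local (np.float64(0.0014705496796688319), np.float64(-0.05486198640700481)) 14.747521333603398 4.43468419971941
```

Against the stop (travel 155.5 mm between the stops, force rising with no motion). Relax, release and withdraw.

Emit:
servo_tool(increments="0.15 0 0 0 0; 0 0 0 0 0.3; 0 0 0 0 0.5; 0 0 0 0 0.5; 0 0 -2 0 0.5; 0 0 -5 0 0.5; 0 0 -5 0 0.5; -4 -2 -2 0 0.5; -5 -3 0 0 0.5; -5 -3 0 0 0.5")

```text
time_s: 21.9
eef_pos: [0.4294, -0.1141, 0.209]
eef_rot: [0.0, 0.754, 0.657, -0.0]
wrist_force: [0.6, -1.9, 0.2]
opening: 0.5
```

Emit:
servo_tool(increments="-5 -3 0 0 0.5; -5 -3 0 0 0.5; -4 -2 0 0 0.5; 0 0 0 0 0.5")

```text
time_s: 22.4
eef_pos: [0.3304, -0.2429, 0.2088]
eef_rot: [0.0, 0.756, 0.655, -0.0]
wrist_force: [-0.4, -0.1, 0.1]
opening: 0.499
```

```bash
python3 - <<'E'
from h import *
o=ctrl.get_obs(); print(o["eef_pos"],o["wrist_force"],o["time_s"])
I,D=snap("side","side9"); cv2.imwrite("pics/z16.png",cv2.resize(I[220:370,240:400][:,:,::-1],None,fx=4,fy=4,interpolation=cv2.INTER_CUBIC))
I,D=snap("top","top9"); cv2.imwrite("pics/z17.png",cv2.resize(I[180:330,50:480][:,:,::-1],None,fx=1.85,fy=1.85,interpolation=cv2.INTER_CUBIC))
cv2.imwrite("pics/z18.png",cv2.resize(I[220:325,50:290][:,:,::-1],None,fx=3.3,fy=3.3,interpolation=cv2.INTER_CUBIC))
E
```

```text
[ 0.33044511 -0.24289102  0.2088274 ] [-0.35723559 -0.10182448  0.14815319] 22.4
```

View pics/z16.png

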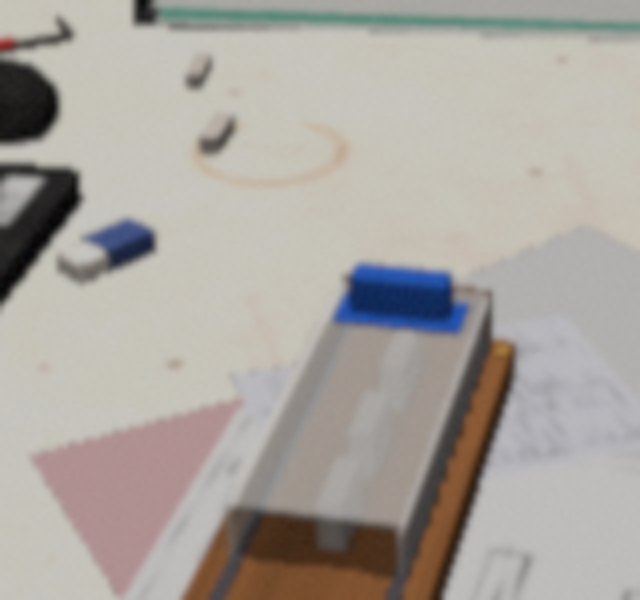

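View pics/z18.png

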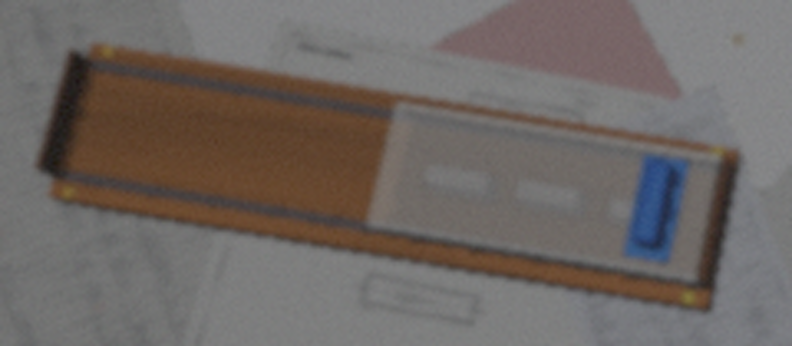

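View pics/z17.png

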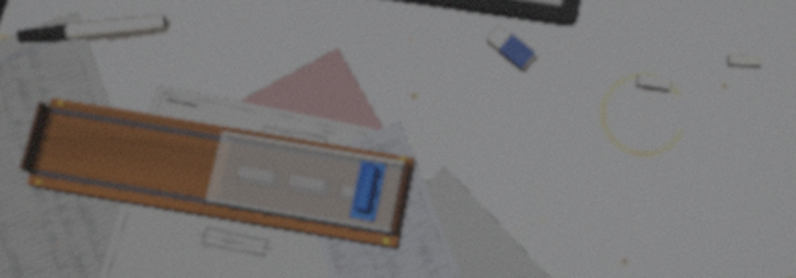

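```bash
python3 - <<'E'
from h import *
res={}
for f in("top0","top9"):
    I=np.load(f"pics/{f}.npz")["I"];h=cv2.cvtColor(I,cv2.COLOR_RGB2HSV); m=((h[:,:,0]>95)&(h[:,:,0]<125)&(h[:,:,1]>110)); m[:,:230]=0;m[:,265:]=0;m[:260]=0;m[305:]=0
    v,u=np.nonzero(m); c=np.array([u.mean(),v.mean()]); res[f]=plane("top",c,.058)[0]; print(f,len(u),c,L(res[f]))
print("shift y",L(res["top9"])[1]-L(res["top0"])[1],"grip-based: -0.0549-(-0.0462)=-0.0087")
E
```

```text
top0 376 [244.59574468 282.03723404] (np.float64(-0.002135068622265622), np.float64(-0.05102872237775703))
top9 376 [248.43617021 282.7712766 ] (np.float64(-0.002257225195339584), np.float64(-0.05711693625232206))
shift y -0.006088213874565027 grip-based: -0.0549-(-0.0462)=-0.0087
```

```bash
python3 - <<'E'
from h import *
for f,a,b in(("top3",135,170),("top9",230,265)):
    I=np.load(f"pics/{f}.npz")["I"];h=cv2.cvtColor(I,cv2.COLOR_RGB2HSV); m=((h[:,:,0]>95)&(h[:,:,0]<125)&(h[:,:,1]>110)); m[:,:a]=0;m[:,b:]=0;m[:235]=0;m[305:]=0
    v,u=np.nonzero(m); c=np.array([u.mean(),v.mean()]); print(f,len(u),c,[np.round(L(plane("top",c,z)[0]),4) for z in(.053,.058)])
for f in("side0","side3","side9"):
    I=np.load(f"pics/{f}.npz")["I"];h=cv2.cvtColor(I,cv2.COLOR_RGB2HSV); m=((h[:,:,0]>95)&(h[:,:,0]<125)&(h[:,:,1]>110)&(h[:,:,2]>150)).astype(np.uint8); m[:,:285]=0;m[:,400:]=0;m[:265]=0;m[400:]=0
    v,u=np.nonzero(m); print(f,len(u),u.mean(),v.mean(),v.min(),v.max())
I=np.load("pics/side9.npz")["I"]
cv2.imwrite("pics/z19.png",cv2.resize(I[275:320,310:375][:,:,::-1],None,fx=10,fy=10,interpolation=cv2.INTER_CUBIC))
print(((proj("side",[W(sx*.02,-.055+sy*.006,.063) for sx,sy in((1,1),(1,-1),(-1,-1),(-1,1))])-[310,275]+.45)*10).round())
E
```

```text
top3 351 [152.41880342 266.65811966] [array([-0.0018,  0.0972]), array([-0.0027,  0.0956])]
top9 376 [248.43617021 282.7712766 ] [array([-0.0014, -0.0563]), array([-0.0023, -0.0571])]
side0 120 339.6 295.09166666666664 288 304
side3 268 314.2649253731343 352.42537313432837 342 363
side9 124 340.56451612903226 293.44354838709677 287 302
[[178. 130.]
 [196.  94.]
 [449. 118.]
 [434. 155.]]
```

View pics/z19.png

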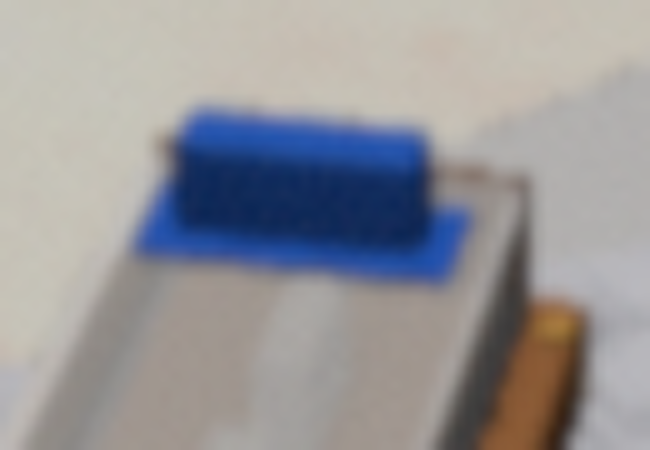

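```bash
python3 - <<'E'
from h import *
for f,t0 in(("top9",0),("top0",.009),("top3",.155)):
    I=np.load(f"pics/{f}.npz")["I"].astype(float); S=I[:,:,0]-I[:,:,2]
    # profile of saturation along rack y at x=+-.01, z=.044 plane
    for edge,nm in((.08,"far end"),(-.08,"near end")):
        ys=np.arange(edge+t0-.012,edge+t0+.012,.001)
        for xs in((-.015,.015) if nm=="near end" else (-.02,.02)):
            a=np.mean([cv2.remap(S.astype(np.float32),*[p.astype(np.float32).reshape(1,-1) for p in proj("top",[W(xs+k,y,.044) for y in ys]).T],1)[0] for k in np.linspace(-.004,.004,9)],0)
            print(f,nm,xs,"y:",(ys[0]*1000).round(),a.round().astype(int).tolist())
E
```

```text
top9 far end -0.02 y: 68.0 [12, 13, 14, 15, 16, 16, 17, 17, 17, 19, 22, 27, 35, 44, 51, 54, 55, 55, 56, 55, 55, 55, 56, 56]
top9 far end 0.02 y: 68.0 [7, 8, 9, 9, 10, 10, 10, 10, 10, 11, 13, 17, 21, 27, 31, 34, 34, 34, 34, 34, 34, 33, 34, 35]
top9 near end -0.015 y: -92.0 [-5, -4, -2, 0, 3, 7, 12, 18, 23, 25, 23, 19, 14, 11, 10, 9, 9, 9, 9, 9, 9, 10, 9, 7]
top9 near end 0.015 y: -92.0 [-5, -4, -2, 1, 5, 8, 12, 18, 23, 24, 22, 17, 13, 11, 9, 9, 9, 9, 10, 9, 9, 9, 9, 6]
top0 far end -0.02 y: 77.0 [15, 16, 16, 17, 17, 17, 19, 22, 27, 34, 42, 49, 52, 53, 54, 54, 54, 54, 54, 54, 54, 54, 54, 55]
top0 far end 0.02 y: 77.0 [9, 9, 9, 9, 9, 10, 11, 13, 16, 20, 25, 30, 32, 33, 34, 35, 33, 32, 32, 32, 33, 33, 33, 33]
top0 near end -0.015 y: -83.0 [32, 36, 37, 36, 33, 29, 25, 22, 18, 13, 11, 10, 9, 9, 9, 9, 8, 8, 8, 8, 6, 2, -6, -22]
top0 near end 0.015 y: -83.0 [30, 33, 35, 33, 30, 27, 25, 22, 18, 15, 12, 10, 9, 8, 8, 9, 9, 9, 9, 8, 7, 3, -6, -21]
top3 far end -0.02 y: 223.0 [19, 19, 18, 17, 15, 13, 12, 11, 8, 6, 5, 4, 4, 5, 7, 9, 14, 17, 18, 16, 12, 7, 3, 1, 0]
top3 far end 0.02 y: 223.0 [10, 10, 9, 9, 8, 8, 7, 6, 5, 4, 4, 4, 5, 6, 7, 10, 14, 17, 18, 15, 11, 7, 3, 0, 0]
top3 near end -0.015 y: 63.0 [61, 56, 50, 43, 39, 37, 36, 37, 35, 31, 25, 19, 15, 13, 12, 12, 12, 12, 12, 12, 11, 11, 11, 8]
top3 near end 0.015 y: 63.0 [58, 53, 46, 40, 35, 33, 34, 33, 31, 28, 24, 19, 15, 13, 11, 11, 11, 11, 11, 11, 11, 11, 10, 8]
```

```bash
python3 - <<'E'
from h import *
a,b=[cv2.GaussianBlur(np.load(f"pics/top{k}.npz")["I"].astype(np.float32),(5,5),1) for k in(0,9)]
d=np.abs(a-b).max(2); print("max diff bystander regions",d[190:225,310:345].max(),d[215:235,385:418].max(),d[203:222,438:466].max(),"old block spot",d[280:295,368:394].max())
print("time",ctrl.get_obs()["time_s"],ctrl.hand_in())
E
```

```text
max diff bystander regions 4.8003387 4.460968 4.538048 old block spot 51.44034
the job is handed in; nothing more can be done
time 22.5 None
```

I slid the cover open to its stop, stood the tall block in the green slot, let go of it, slid the cover shut to its stop and backed the arm clear. I handed in at about 22.5 s.

- **Cover:** The stops were reached at rack y +100.8 mm and −54.9 mm, which matches the 155 mm travel. The wrist force rose there with almost no further motion, to about 10 N along the rack opening and 15 N shutting. After I let go, the top camera put the cover within about 1 mm of fully shut.
- **Block:** It met the floor at the expected height, with the tool at z 39.6 mm and 7 N upward. After release the side camera's depth put its top at about 34 mm, against 35 mm nominal; that depth read about 2 mm low on the grip bar too.
- **Bystanders:** The low blocks and eraser showed no change beyond image noise in the top view. The two racked blocks still look in place through the cover.

**Disagreements:**
- The side view placed the grip bar about 4 mm farther along the rack than the top view did. I relied on the top view and the stop contacts.
- My fingers apparently nudged the cover about 2–3 mm open when first gripping it, before I opened it.
- I did not push the cover again after releasing it, so "fully shut" rests on the stop contact and the final image.

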